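# Hold a rebated strip in a bench hook

## Task

Set the rebated wooden strip on the narrow raised ledge of the bench hook, its tall rib along the fence, and let go of it there (lay it down, do not drop it). Its left end must butt against the stop block and its back lie flush along the fence. Then press it with one diagonal push, down and towards the fence together, firmly (about 20 N towards the fence and 15 N down), and finish while still holding it pressed like that, ready for marking; leave the plain square offcut and the other things on the desk alone.

Things in the scene. Friction and masses are not known exactly. Their poses are not given: they have to be found in the camera images.
- strip: workpiece: L-profile strip of brown wood, 110 mm long (y), 0.18 kg. Base 50 mm wide (x), 24 mm high; on its +x side, flush, stands a rib 22 mm wide up to 54 mm. The other 28 mm of the base's top is an open shoulder that ends at the rib's face (x = +3 mm). Origin: middle of the underside, z up. Starts flat on the desk, rib away from the robot, yaw up to 0.6 rad. Grip it across the rib
- strip_corner (a point): the strip's bottom corner at its rib side (+x) and its +y end: strip frame (25, 55, 0) mm. It goes to hook_corner
- hook: bench hook fixed to the desk (partly on a 2.5 mm mat): a 12 mm plywood foot 120 x 200 mm that carries ledge, fence and stop of light wood. Origin: on the desk, under the middle of the fence's inner face. x points square into the fence (away from the robot at yaw 0), y along the fence towards the stop, z up
- ledge: the hook's narrow ledge, part of the hook: top 40 mm above the desk, 46 mm wide (hook x -46 to 0 mm), 180 mm long (hook y -90 to 90 mm); the strip overhangs its front by 4 mm. Same origin and axes as the hook
- fence: the hook's fence, part of the hook: 16 mm thick (hook x 0 to 16 mm), 180 mm long, its top 60 mm above the desk, so 20 mm above the ledge and 4 mm below the strip's shoulder when the strip lies on the ledge. Same origin and axes as the hook
- stop: the hook's stop block at the ledge's left (+y) end, part of the hook: 44 x 22 mm, 20 mm high above the ledge, its inner face at hook y = 68 mm. Same origin and axes as the hook
- hook_corner (a point): the point where ledge top, fence face and stop face meet: hook frame (0, 68, 40) mm, axes as the hook's
- offcut: bystander: a plain square-edged offcut of the same brown wood, 44 x 130 x 30 mm, no rib; origin in the middle of its underside, y along its length. Strip and offcut lie left of the hook, either one the nearer to it
- power_bank: bystander: white power bank, 135 x 68 x 15 mm, on the mat right of the hook; origin in the middle of its underside
- eraser: bystander: eraser, 19 x 42 x 12 mm, near the desk's front edge; origin in the middle of its underside
- pen_black: bystander: black pen, 143 mm long, behind the hook; origin in its middle
- clip_black: bystander: binder clip, 32 x 49 x 14 mm, behind the hook to the left; origin in the middle of its underside
- stapler: bystander: stapler, 34 x 118 x 48 mm, right of the hook; origin in the middle of its underside
- mug: bystander: white mug, 92 x 123 x 95 mm, at the back left; origin in the middle of its underside

How it is judged:
On the way:
1. the strip rests on the ledge, rib along the fence, let go (z of strip_corner in the frame of hook_corner between -0.003 and 0.003 m and x of strip_corner in the frame of hook_corner above -0.02 m and y of strip_corner in the frame of hook_corner above -0.05 m and angle between strip's own z axis and vertical below 0.05 rad and contact force between strip and ledge above 0.5 N and contact force between the fingers and strip below 0.1 N), for 0.2 s.
At the end, for the whole second after the job is handed in: strip within 2.5 mm of the fence, 3.5 mm of the stop and 2.5 mm of the ledge, square and level within 0.03 rad, at rest; the fingers press on it (over 6 N) so that it bears on the ledge with over 8 N and on the fence with over 4 N, through the last second (x of strip_corner in the frame of hook_corner above -0.0025 m and y of strip_corner in the frame of hook_corner above -0.0035 m and z of strip_corner in the frame of hook_corner between -0.0025 and 0.0025 m and angle between the x axis of strip and the x axis of hook, either way round below 0.03 rad and angle between strip's own z axis and vertical below 0.03 rad and contact force between strip and ledge above 8 N and contact force between strip and fence above 4 N and contact force between the fingers and strip above 6 N and linear speed of strip below 0.01 m/s); the arm keeps its last pose, push and grip.
It fails at once if the strip is dropped or thrown (contact force between the fingers and strip below 0.05 N and linear speed of strip above 0.35 m/s).
It fails at once if the plain offcut or another thing on the desk is moved more than 20 mm (distance of any of offcut, power_bank, eraser, pen_black, clip_black, stapler, mug from where it was at the start of the episode above 0.02 m).
It also fails if it takes over 53 s, if anything falls off the work surface, if the arm or the gripper's body presses on something with over 40 N, if the wrist force passes 120 N, or if a joint passes its speed limit or range.

## Robot

A 7-joint arm with a two-finger parallel gripper is mounted at the origin on a cart in front of the work surface, level with it; the furniture and walls round the work are solid. World frame = base frame: x ahead of the robot, y to its left, z up, the work surface at z = 0. Lengths are in m, angles in rad, forces in N, time in s.
With the tool pointing down it reaches from about 0.425 to 0.875 m from the base axis. Payload 4.7 kg.
Tool frame: the origin (TCP) lies between the finger pads; the fingertips stand 22 mm ahead of it and the grasp point (between the pads) lies 3 mm ahead of it; z points along the fingers, y is the line along which they close (so a half turn about z gives the same grasp; the last joint's range is limited). The gripper opens to 87 mm and grips with 3 to 60 N. Pads are 19 mm wide; open, the fingers measure 117 mm over their backs; the gripper's body (75 mm by 190 mm) begins 51 mm behind the grasp point.
Start: joints at [1.121, 0.321, -0.07, 1.45, 0.023, 1.371, -0.057], TCP at [0.291, -0.581, 0.245] pointing down, gripper open.
Joint ranges: [-2.86, 2.86], [-0.3, 2.09], [-1.38, 1.24], [0.06, 2.45], [-1.56, 4.7], [0.09, 2.05], [-2.69, 2.69]. Speed limits (rad/s): [2.57, 2.57, 3.14, 3.14, 3.14, 3.14, 3.14].

## Interface

Orientations are given as a rotation vector (axis times angle).
In Python, from bench import ctrl gives the robot as it stands. The module is installed in compiled form; this text tells all that it offers.
- The arm moves only by the tool send_rows, never from a script. Its argument "motion" is a list of rows, each an object with "claw": the opening, from -1 (shut) to 1 (fully open); "slide": the shift along the tool's x, y, z in mm, a list of three; "delta_rot": the turn, a rotation vector about the tool's x, y, z in rad, a list of three. In form: [{"claw": claw, "slide": [x, y, z], "delta_rot": [ax, ay, az]}, ...]. A call has 1 to 5 rows; each row is the pose to reach, as a shift and turn from the pose commanded when the call began, along the tool's axes at that moment; what a row does not reach only later rows make up. A row lasts 1/10 s, in which the tool goes at most 50 mm and 8.59 degrees, less where a joint would pass 70% of its speed; a pose out of reach is approached as far as the arm can. A call with a gripper value outside its range is refused whole. The fingers move at their own pace and stop on an object; "grip_force" is the grip in N (left out, the last holds). Time passes only in rows, so rows that repeat a pose let the fingers close. It gives the time, the measured TCP pose, the force, the opening and the grip force at its end, in the units of the state.
- ctrl.get_state(): the state, without advancing time (a new reading comes with each control period).
- ctrl.get_image(name): name is "side" or "top" or "wrist"; returns a dict with "color" (420x560x3 uint8, blue, green, red), "fx", "fy", "cx", "cy" (pixels), "pose" (4x4, takes a point from camera to world coordinates). Camera axes: x right, y down, z forward; pixel columns grow to the right and rows downward; lengths in m; the calibration is good to about 2 mm. A picture is of the moment at which its call begins. There is no depth.
- ctrl.close_job(): hands the job in; it is judged then, once.
The state is a dict: "time": time; "joint_positions": joint angles; "qd": joint speeds; "joint_torque": joint torques, N m; "position": TCP position; "tool_rot": TCP orientation; "ft_force": force on the tool from outside, world axes, zero at the start; "torque": the same for the moment, N m; "grip_width": opening from 0.0 (shut) to 1.0 (fully open); "grip_force": force on a finger pad.
Only numpy, scipy, OpenCV 4.12 (cv2) and the standard library are available. Lean on these libraries where they do the work, as an engineer would, in place of code of your own. Each camera call takes 0.05 s, during which the arm holds its last target. There are 200 camera calls.

## Working session

There is one attempt and no reset: what is moved stays moved. The work goes in short steps, Python scripts to look and compute and a tool call to move; the robot and the scene stay as the last step left them, time stands still between calls to the robot, and variables do not carry over. Pictures are saved under pics/ and viewed, at most 10 in all, crops included, and the job is handed in when it is done.

Besides the shell and the picture viewer there is one more tool, called after "Request:" as name(argument=value, ...) on one line, values as JSON. send_rows: Moves the arm, as the interface text tells. Its arguments: {"type":"object","properties":{"motion":{"type":"array","items":{"type":"object","properties":{"claw":{"type":"number"},"slide":{"type":"array","items":{"type":"number"}},"delta_rot":{"type":"array","items":{"type":"number"}}}}},"grip_force":{"type":"number"}},"required":["motion"]}

```bash
mkdir -p pics; cat > h.py <<'E'
import numpy as np, cv2
from scipy.spatial.transform import Rotation as R
from bench import ctrl
def snap(n,f):
    im=ctrl.get_image(n); cv2.imwrite(f'pics/{f}.png',im['color'])
    np.savez(f'pics/{f}.npz',**{k:im[k] for k in('fx','fy','cx','cy','pose')}); return im
def back(c,uv,z):
    T=np.array(c['pose']); out=[]
    for u,v in uv:
        d=T[:3,:3]@[(u-c['cx'])/c['fx'],(v-c['cy'])/c['fy'],1]
        out.append(T[:3,3]+d*(z-T[2,3])/d[2])
    return np.array(out)
def proj(c,P):
    T=np.array(c['pose']); p=(np.asarray(P)-T[:3,3])@T[:3,:3]
    return np.c_[c['fx']*p[:,0]/p[:,2]+c['cx'],c['fy']*p[:,1]/p[:,2]+c['cy']]
E
python3 - <<'E'
from h import *
s=ctrl.get_state(); print({k:np.round(v,3) for k,v in s.items()}); print(R.from_rotvec(s['tool_rot']).as_matrix().round(3))
for n in('top','side'):
    im=snap(n,n+'0'); print(n,im['fx'],np.round(im['pose'],3).tolist())
E
```

```text
{'time': np.float64(0.0), 'joint_positions': array([ 1.121,  0.322, -0.07 ,  1.452,  0.023,  1.371, -0.057]), 'qd': array([ 0.001,  0.001, -0.002, -0.001, -0.001, -0.001,  0.001]), 'joint_torque': array([-0.0000e+00, -4.9129e+01, -4.0400e-01, -3.1253e+01, -6.4000e-02,
        4.4000e-02,  0.0000e+00]), 'position': array([ 0.291, -0.581,  0.243]), 'tool_rot': array([-3.056e+00, -7.220e-01,  1.000e-03]), 'ft_force': array([0.159, 0.398, 0.206]), 'torque': array([ 0.009, -0.049, -0.043]), 'grip_force': np.float64(0.0), 'grip_width': np.float64(0.998)}
[[ 0.894  0.447 -0.001]
 [ 0.447 -0.894  0.002]
 [-0.    -0.002 -1.   ]]
top 519.7379837579746 [[0.025, -0.981, 0.191, 0.224], [-0.999, -0.029, -0.016, -0.02], [0.021, -0.19, -0.982, 1.71], [0.0, 0.0, 0.0, 1.0]]
side 482.5873617338964 [[-0.882, 0.357, -0.308, 0.947], [0.471, 0.669, -0.575, 0.735], [0.001, -0.652, -0.758, 1.059], [0.0, 0.0, 0.0, 1.0]]
```

```bash
python3 - <<'E'
import cv2
a=cv2.imread('pics/top0.png');b=cv2.imread('pics/side0.png')
cv2.imwrite('pics/c.png',cv2.resize(a,(784,588),interpolation=cv2.INTER_CUBIC));cv2.imwrite('pics/d.png',cv2.resize(b,(784,588),interpolation=cv2.INTER_CUBIC))
E
```

```text
(no output)
```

View pics/c.png

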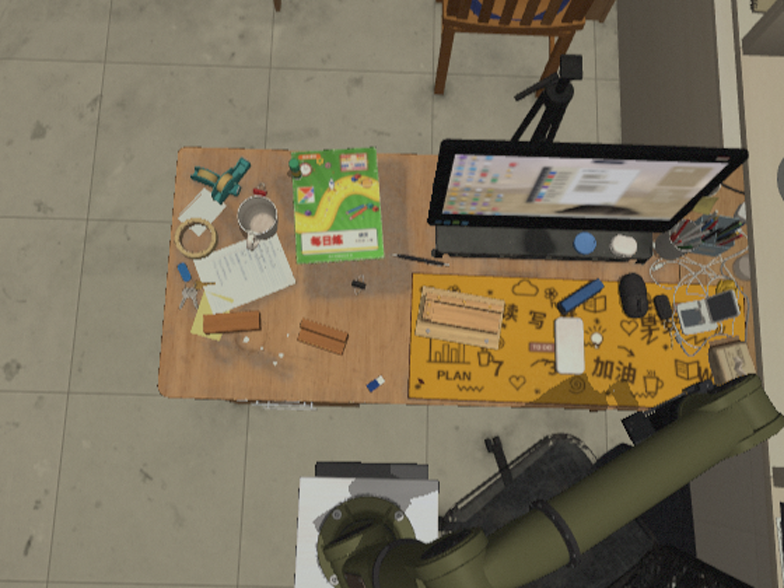

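View pics/d.png

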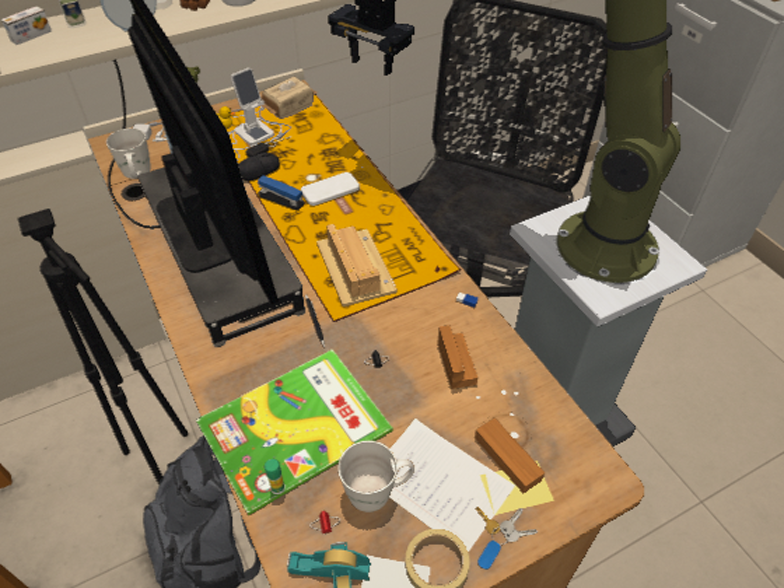

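The top picture shows the strip (centre about (323,336) in the enlarged view, with a step and the rib on the far side). The offcut is left of it at (232,321) and the hook is at (460,317) on the mat. The side picture confirms the rib on the near-centre block.

```bash
python3 - <<'E'
from h import *
c=np.load('pics/top0.npz'); k=1/1.4
f=lambda l,z: print(back(c,np.array(l)*k,z).round(3).tolist())
f([(323,336)],.03);f([(232,321)],.03);f([(425,288),(503,300),(416,338),(498,347)],.02);f([(440,250),(640,260)],.05)
f([(430,222),(705,225)],.12)
E
```

```text
[[0.469, 0.119, 0.03]]
[[0.499, 0.332, 0.03]]
[[0.593, -0.117, 0.02], [0.569, -0.303, 0.02], [0.472, -0.098, 0.02], [0.457, -0.291, 0.02]]
[[0.679, -0.149, 0.05], [0.67, -0.624, 0.05]]
[[0.725, -0.12, 0.12], [0.739, -0.752, 0.12]]
```

Request:
send_rows(motion=[{"claw":1,"slide":[35,-32,-8],"delta_rot":[0,0,0]},{"claw":1,"slide":[70,-64,-15],"delta_rot":[0,0,0]},{"claw":1,"slide":[105,-95,-23],"delta_rot":[0,0,0]},{"claw":1,"slide":[141,-127,-30],"delta_rot":[0,0,0]}])

```text
time: 0.5
position: [0.3603, -0.403, 0.2744]
tool_rot: [-3.057, -0.721, 0.001]
ft_force: [1.4, -0.3, -0.3]
grip_width: 1.0
grip_force: 0.0
```

Request:
send_rows(motion=[{"claw":1,"slide":[35,-32,-8],"delta_rot":[0,0,0]},{"claw":1,"slide":[70,-64,-15],"delta_rot":[0,0,0]},{"claw":1,"slide":[105,-95,-23],"delta_rot":[0,0,0]},{"claw":1,"slide":[141,-127,-30],"delta_rot":[0,0,0]}])

```text
time: 0.9
position: [0.4295, -0.2262, 0.3047]
tool_rot: [3.057, 0.721, -0.0]
ft_force: [0.6, 0.6, 0.5]
grip_width: 1.003
grip_force: 0.0
```

Request:
send_rows(motion=[{"claw":1,"slide":[35,-32,-8],"delta_rot":[0,0,0]},{"claw":1,"slide":[70,-64,-15],"delta_rot":[0,0,0]},{"claw":1,"slide":[105,-95,-23],"delta_rot":[0,0,0]},{"claw":1,"slide":[141,-127,-30],"delta_rot":[0,0,0]}])

```text
time: 1.3
position: [0.4988, -0.0497, 0.3348]
tool_rot: [3.057, 0.721, -0.0]
ft_force: [0.7, 0.2, -0.6]
grip_width: 1.005
grip_force: 0.0
```

Request:
send_rows(motion=[{"claw":1,"slide":[0,0,0],"delta_rot":[0,0,-0.14]},{"claw":1,"slide":[0,0,0],"delta_rot":[0,0,-0.28]},{"claw":1,"slide":[0,0,0],"delta_rot":[0,0,-0.42]},{"claw":1,"slide":[0,0,0],"delta_rot":[0,0,-0.56]},{"claw":1,"slide":[0,0,0],"delta_rot":[0,0,-0.7]}])

```text
time: 1.8
position: [0.4984, -0.0513, 0.3341]
tool_rot: [-2.619, -1.734, 0.001]
ft_force: [0.3, -0.5, -0.3]
grip_width: 1.0
grip_force: 0.0
```

```bash
python3 - <<'E'
from h import *
im=snap('wrist','w1'); print(im['fx'],np.round(im['pose'],3).tolist())
s=ctrl.get_state(); print(s['time'],s['position'],R.from_rotvec(s['tool_rot']).as_matrix().round(3).tolist(),np.round(s['joint_positions'],2))
cv2.imwrite('pics/e.png',cv2.resize(im['color'],(784,588),interpolation=cv2.INTER_CUBIC))
E
```

```text
309.6375886933117 [[0.921, -0.378, -0.096, 0.524], [-0.39, -0.894, -0.222, 0.009], [-0.002, 0.242, -0.97, 0.474], [0.0, 0.0, 0.0, 1.0]]
1.85 [ 0.49831931 -0.05129427  0.33406704] [[0.386, 0.923, -0.001], [0.923, -0.386, 0.0], [-0.0, -0.001, -1.0]] [ 0.61 -0.01 -0.55  1.65 -0.    1.5  -0.34]
```

View pics/e.png

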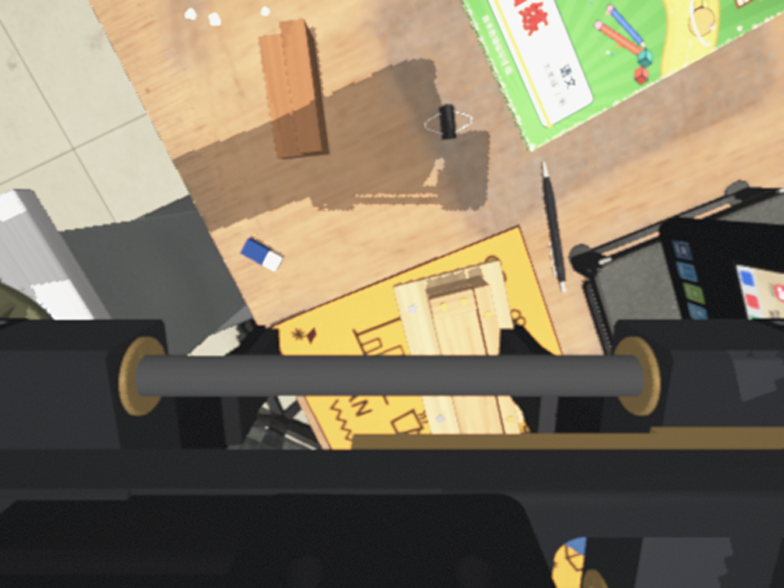

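The wrist view shows the strip at about (295,88), rib on the right (away from the robot), and the hook partly hidden below. I'll move back to see the whole hook.

Request:
send_rows(motion=[{"claw":1,"slide":[-44,21,7],"delta_rot":[0,0,-0.05]},{"claw":1,"slide":[-88,42,14],"delta_rot":[0,0,-0.1]},{"claw":1,"slide":[-132,63,20],"delta_rot":[0,0,-0.16]},{"claw":1,"slide":[-176,84,27],"delta_rot":[0,0,-0.21]},{"claw":1,"slide":[-220,105,34],"delta_rot":[0,0,-0.27]}])

```text
time: 2.35
position: [0.5076, -0.2969, 0.3001]
tool_rot: [-2.369, -2.064, 0.001]
ft_force: [0.8, 0.6, -0.6]
grip_width: 0.997
grip_force: 0.0
```

Request:
send_rows(motion=[{"claw":1,"slide":[0,0,0],"delta_rot":[0,0,0]},{"claw":1,"slide":[0,0,0],"delta_rot":[0,0,0]}])

```text
time: 2.55
position: [0.5072, -0.2962, 0.2993]
tool_rot: [-2.372, -2.056, 0.0]
ft_force: [-1.0, 1.1, 0.3]
grip_width: 0.999
grip_force: 0.0
```

```bash
python3 - <<'E'
from h import *
im=snap('wrist','w2'); print(np.round(im['pose'],3).tolist())
s=ctrl.get_state(); print(s['time'],s['position'],R.from_rotvec(s['tool_rot']).as_matrix().round(3).tolist(),np.round(s['joint_positions'],2))
cv2.imwrite('pics/f.png',cv2.resize(im['color'][0:245,150:476],(800,600),interpolation=cv2.INTER_CUBIC))
a=cv2.imread('pics/w1.png')[0:122,150:312]
cv2.imwrite('pics/g.png',cv2.resize(a,(800,600),interpolation=cv2.INTER_CUBIC))
E
```

```text
[[0.99, -0.137, -0.036, 0.517], [-0.142, -0.961, -0.237, -0.232], [-0.002, 0.24, -0.971, 0.439], [0.0, 0.0, 0.0, 1.0]]
2.6 [ 0.50795027 -0.29444859  0.29996568] [[0.139, 0.99, -0.001], [0.99, -0.139, 0.002], [0.001, -0.001, -1.0]] [ 0.8   0.19 -0.37  1.52  0.07  1.45  0.29]
```

View pics/f.png

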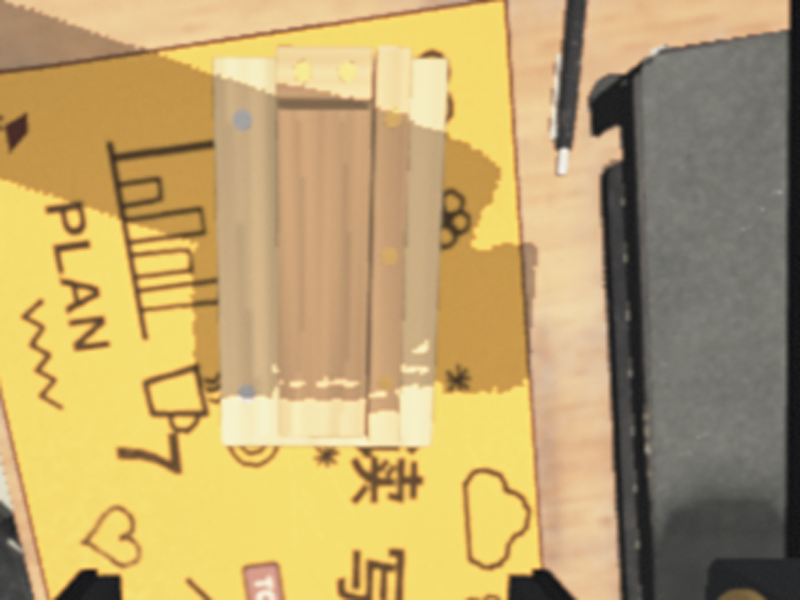

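View pics/g.png

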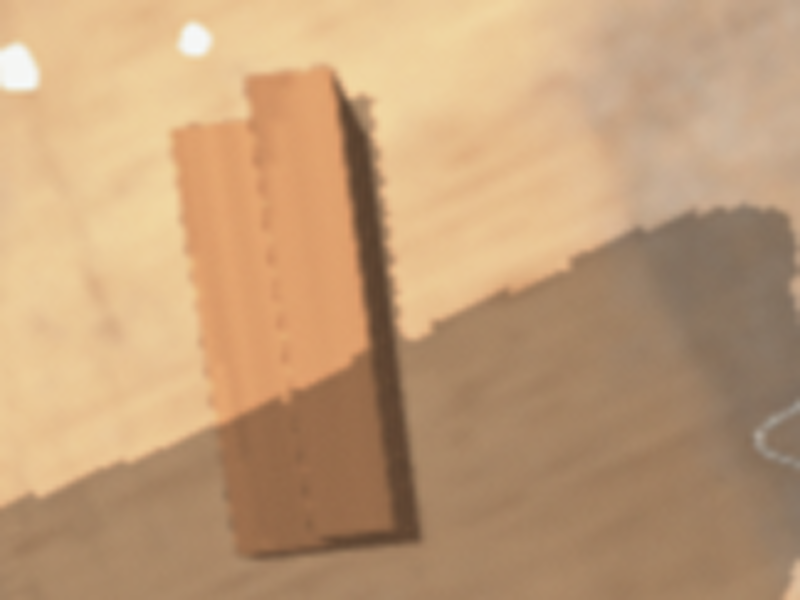

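```bash
cat > fit.py <<'E'
from h import *
from scipy.optimize import least_squares
def fit(c,M,uv,x0,loss='soft_l1'):
    M=np.array(M)/1000; uv=np.array(uv)
    def W(p): return np.c_[M[:,:2]@np.array([[np.cos(p[2]),np.sin(p[2])],[-np.sin(p[2]),np.cos(p[2])]])+p[:2],M[:,2]]
    r=least_squares(lambda p:(proj(c,W(p))-uv).ravel(),x0,loss=loss)
    return r.x,(proj(c,W(r.x))-uv)
E
python3 - <<'E'
from fit import *
c=np.load('pics/w2.npz')
px=np.array([(376,47),(411,46),(368,440),(401,441),(371,103),(366,438),(280,437)])/[2.454,2.449]+[150,0]
M=[(0,90,60),(16,90,60),(0,-90,60),(16,-90,60),(0,68,60),(0,-90,40),(-46,-90,40)]
p,e=fit(c,M,px,[.53,-.2,-.13]);print(p.round(4),e.round(1).tolist())
c=np.load('pics/w1.npz')
px=np.array([(248,77),(330,67),(395,530),(310,543),(173,130),(240,550),(372,98),(420,540)])/[4.938,4.918]+[150,0]
M=[(3,55,54),(25,55,54),(25,-55,54),(3,-55,54),(-25,55,24),(-25,-55,24),(25,55,0),(25,-55,0)]
p,e=fit(c,M,px,[.47,.12,-.39]);print(p.round(4),e.round(1).tolist())
E
```

```text
[ 0.547  -0.2077 -0.1396] [[-0.5, -0.5], [-0.2, -0.2], [0.3, 1.6], [-0.2, 1.1], [1.2, -1.3], [0.1, -0.1], [-0.3, 0.4]]
[ 0.4695  0.1175 -0.3027] [[-0.4, -0.5], [1.0, -0.5], [0.1, 0.2], [0.5, -0.7], [-0.8, -0.7], [-0.9, 1.2], [-0.1, 7.4], [0.6, 0.6]]
```

Request:
send_rows(motion=[{"claw":1,"slide":[40,-8,16],"delta_rot":[0,0,0]},{"claw":1,"slide":[80,-16,32],"delta_rot":[0,0,0]},{"claw":1,"slide":[120,-25,48],"delta_rot":[0,0,0]},{"claw":1,"slide":[160,-33,64],"delta_rot":[0,0,0]},{"claw":1,"slide":[200,-41,80],"delta_rot":[0,0,0]}])

```text
time: 3.1
position: [0.4943, -0.0876, 0.2206]
tool_rot: [2.365, 2.065, 0.0]
ft_force: [1.1, 1.1, 0.6]
grip_width: 1.001
grip_force: 0.0
```

Request:
send_rows(motion=[{"claw":1,"slide":[40,-8,16],"delta_rot":[0,0,0.03]},{"claw":1,"slide":[80,-16,32],"delta_rot":[0,0,0.06]},{"claw":1,"slide":[120,-25,48],"delta_rot":[0,0,0.09]},{"claw":1,"slide":[160,-33,64],"delta_rot":[0,0,0.13]},{"claw":1,"slide":[200,-41,80],"delta_rot":[0,0,0.163]}])

```text
time: 3.6
position: [0.4803, 0.1157, 0.1407]
tool_rot: [2.527, 1.864, 0.002]
ft_force: [0.7, -1.1, -0.7]
grip_width: 1.0
grip_force: 0.0
```

Request:
send_rows(motion=[{"claw":1,"slide":[0,0,0],"delta_rot":[0,0,0]},{"claw":1,"slide":[0,0,0],"delta_rot":[0,0,0]}])

```text
time: 3.8
position: [0.4803, 0.1148, 0.1407]
tool_rot: [2.524, 1.87, -0.001]
ft_force: [-0.2, 0.1, -0.8]
grip_width: 1.004
grip_force: 0.0
```

```bash
cat >> h.py <<'E'
def to(target,a):
    s=ctrl.get_state(); p=np.array(s['position']); Rm=R.from_rotvec(s['tool_rot'])
    Rt=R.from_euler('z',a)*R.from_euler('x',np.pi)
    print('t',s['time'],'pos',p.round(4),'F',np.round(s['ft_force'],1),'w',round(float(s['grip_width']),3),'gf',s['grip_force'])
    print('slide mm',(Rm.inv().apply(np.array(target)-p)*1000).round(1),'rot',(Rm.inv()*Rt).as_rotvec().round(3))
E
python3 - <<'E'
from h import *
to([.4829,.1133,.051],1.268)
im=snap('wrist','w3'); to([.4829,.1133,.051],1.268)
cv2.imwrite('pics/i.png',cv2.resize(im['color'],(784,588),interpolation=cv2.INTER_CUBIC))
E
```

```text
t 3.8 pos [0.4803 0.1148 0.1407] F [-0.2  0.1 -0.8] w 1.004 gf 0.0
slide mm [-0.6  2.9 89.7] rot [0.    0.001 0.008]
t 3.85 pos [0.4811 0.1131 0.141 ] F [ 0.2 -0.2 -0.6] w 1.003 gf 0.0
slide mm [ 0.8  1.6 90. ] rot [0.001 0.001 0.005]
```

View pics/i.png

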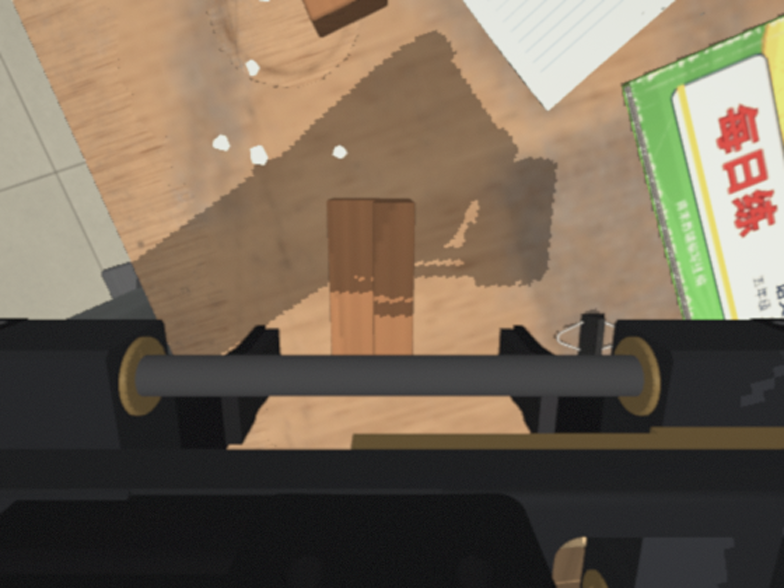

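The strip's rib is centred between the open fingers (rib columns 373–414, midline 392), and the edges run straight up the image. I'll descend and grip.

Request:
send_rows(motion=[{"claw":1,"slide":[0,2,30],"delta_rot":[0,0,0]},{"claw":1,"slide":[0,2,60],"delta_rot":[0,0,0]},{"claw":1,"slide":[0,2,80],"delta_rot":[0,0,0]},{"claw":1,"slide":[0,2,90],"delta_rot":[0,0,0]},{"claw":1,"slide":[0,2,90],"delta_rot":[0,0,0]}])

```text
time: 4.35
position: [0.4828, 0.1108, 0.0499]
tool_rot: [-2.53, -1.862, 0.003]
ft_force: [-0.6, 0.3, -0.3]
grip_width: 1.002
grip_force: 0.0
```

Request:
send_rows(motion=[{"claw":0,"slide":[0,0,0],"delta_rot":[0,0,0]},{"claw":-0.3,"slide":[0,0,0],"delta_rot":[0,0,0]},{"claw":-1,"slide":[0,0,0],"delta_rot":[0,0,0]},{"claw":-1,"slide":[0,0,0],"delta_rot":[0,0,0]},{"claw":-1,"slide":[0,0,0],"delta_rot":[0,0,0]}], grip_force=25)

```text
time: 4.85
position: [0.4835, 0.1119, 0.0509]
tool_rot: [2.528, 1.864, 0.001]
ft_force: [-0.6, 0.3, 0.1]
grip_width: 0.634
grip_force: 0.0
```

Request:
send_rows(motion=[{"claw":-1,"slide":[0,0,0],"delta_rot":[0,0,0]},{"claw":-1,"slide":[0,0,0],"delta_rot":[0,0,0]},{"claw":-1,"slide":[0,0,0],"delta_rot":[0,0,0]},{"claw":-1,"slide":[0,0,0],"delta_rot":[0,0,0]}])

```text
time: 5.25
position: [0.4831, 0.1119, 0.0505]
tool_rot: [-2.528, -1.864, 0.001]
ft_force: [-0.7, 0.7, -0.1]
grip_width: 0.265
grip_force: 0.7
```

```bash
python3 - <<'E'
from h import *
th=-.1396;c,s=np.cos(th),np.sin(th)
# strip centre target hook (-25-4, 13-4): rib centre +14
def H(x,y): return [.547+c*x-s*y,-.2077+s*x+c*y]
print(H(-.015,.009)); to([*H(-.015,.009),.16],th+np.pi/2)
E
```

```text
[np.float64(0.53339824714024), np.float64(-0.19670034913544948)]
t 5.25 pos [0.4831 0.1119 0.0505] F [-0.7  0.7 -0.1] w 0.265 gf 0.6517072208225727
slide mm [-280.   139.2 -109.6] rot [-0.    0.   -0.16]
```

Request:
send_rows(motion=[{"claw":-1,"slide":[0,0,0],"delta_rot":[0,0,0]},{"claw":-1,"slide":[0,0,0],"delta_rot":[0,0,0]},{"claw":-1,"slide":[0,0,0],"delta_rot":[0,0,0]}])

```text
time: 5.55
position: [0.483, 0.1119, 0.0504]
tool_rot: [-2.528, -1.865, 0.001]
ft_force: [-1.2, 0.1, 0.7]
grip_width: 0.252
grip_force: 25.0
```

Request:
send_rows(motion=[{"claw":-1,"slide":[0,0,-10],"delta_rot":[0,0,0]},{"claw":-1,"slide":[0,0,-30],"delta_rot":[0,0,0]},{"claw":-1,"slide":[0,0,-60],"delta_rot":[0,0,0]},{"claw":-1,"slide":[0,0,-90],"delta_rot":[0,0,0]},{"claw":-1,"slide":[0,0,-110],"delta_rot":[0,0,0]}])

```text
time: 6.05
position: [0.484, 0.1122, 0.1631]
tool_rot: [2.527, 1.864, 0.004]
ft_force: [0.3, -0.1, -1.7]
grip_width: 0.25
grip_force: 25.0
```

Request:
send_rows(motion=[{"claw":-1,"slide":[-30,15,0],"delta_rot":[0,0,-0.03]},{"claw":-1,"slide":[-65,32,0],"delta_rot":[0,0,-0.06]},{"claw":-1,"slide":[-100,50,0],"delta_rot":[0,0,-0.09]},{"claw":-1,"slide":[-135,67,0],"delta_rot":[0,0,-0.12]},{"claw":-1,"slide":[-165,82,0],"delta_rot":[0,0,-0.16]}])

```text
time: 6.55
position: [0.5128, -0.0724, 0.1611]
tool_rot: [2.37, 2.06, -0.0]
ft_force: [0.4, -0.0, -1.5]
grip_width: 0.251
grip_force: 25.0
```

```bash
python3 - <<'E'
from h import *
to([.5334,-.1967,.16],-.1396+np.pi/2)
E
```

```text
t 6.55 pos [ 0.5128 -0.0724  0.1611] F [ 0.4 -0.  -1.5] w 0.251 gf 25.000624861568213
slide mm [-120.2   37.7    1.2] rot [ 0.001  0.001 -0.   ]
```

Request:
send_rows(motion=[{"claw":-1,"slide":[-35,11,0],"delta_rot":[0,0,0]},{"claw":-1,"slide":[-75,24,0],"delta_rot":[0,0,0]},{"claw":-1,"slide":[-105,33,0],"delta_rot":[0,0,0]},{"claw":-1,"slide":[-120,38,0],"delta_rot":[0,0,0]},{"claw":-1,"slide":[-120,38,0],"delta_rot":[0,0,0]}])

```text
time: 7.05
position: [0.5335, -0.1965, 0.1605]
tool_rot: [2.375, 2.056, -0.0]
ft_force: [-0.2, -0.5, -2.9]
grip_width: 0.25
grip_force: 25.0
```

Request:
send_rows(motion=[{"claw":-1,"slide":[0,0,15],"delta_rot":[0,0,0]},{"claw":-1,"slide":[0,0,30],"delta_rot":[0,0,0]},{"claw":-1,"slide":[0,0,38],"delta_rot":[0,0,0]},{"claw":-1,"slide":[0,0,38],"delta_rot":[0,0,0]}])

```text
time: 7.45
position: [0.5323, -0.1923, 0.1202]
tool_rot: [-2.366, -2.061, 0.003]
ft_force: [1.1, -0.2, -2.3]
grip_width: 0.251
grip_force: 25.0
```

```bash
python3 - <<'E'
from h import *
to([.5334,-.1967,.095],-.1396+np.pi/2)
im=snap('wrist','w4'); 
cv2.imwrite('pics/j.png',cv2.resize(im['color'][90:270,160:400],(800,600),interpolation=cv2.INTER_CUBIC))
to([.5334,-.1967,.095],-.1396+np.pi/2)
E
```

```text
t 7.45 pos [ 0.5323 -0.1923  0.1202] F [ 1.1 -0.2 -2.3] w 0.251 gf 24.999031866900623
slide mm [-4.2  1.8 25.2] rot [-0.004 -0.001  0.002]
t 7.5 pos [ 0.533  -0.1929  0.1214] F [ 0.  -0.4 -2.3] w 0.252 gf 24.99909260775894
slide mm [-3.8  0.9 26.4] rot [-0.002 -0.001  0.001]
```

View pics/j.png

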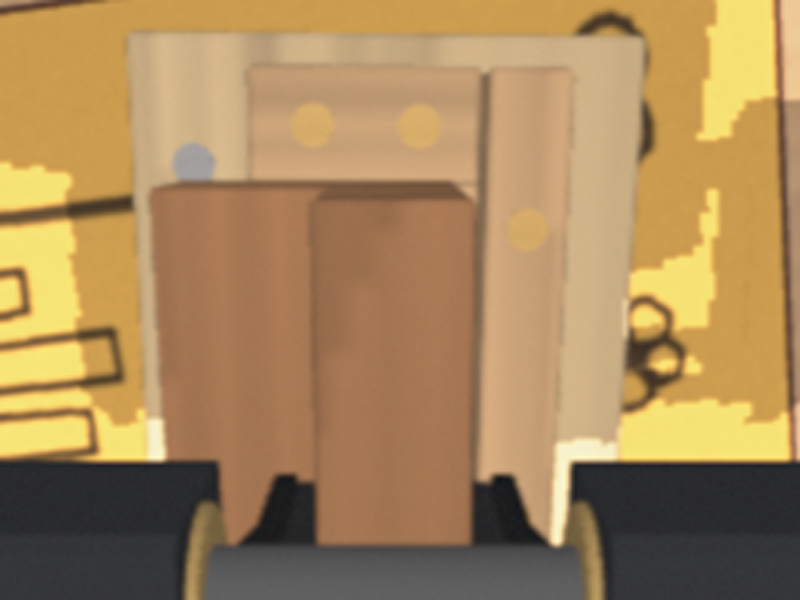

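The strip is held above the ledge, its far end (row ~185 in the crop) just short of the stop's inner face. The fence starts at column ~487, a few mm right of the rib's back. I'll compute the gaps.

```bash
python3 - <<'E'
from fit import *
c=np.load('pics/w4.npz'); f=lambda l: np.array(l)/3.333+[160,90]
print('cam',c['pose'][:3,3].round(3))
h,e=fit(c,[(0,90,60),(16,90,60)],f([(489,70),(572,70)]),[.547,-.2077,-.14]);print('2pt',h.round(4),e.round(1).tolist())
M=[(0,90,60),(16,90,60),(0,0,60),(16,0,60)]
q=f([(489,70),(572,70),(479,482),(555,482)])
# fit fence edges: use yaw fixed -0.1396 vs free with line points
from scipy.optimize import least_squares
def inplane(p,pt): 
    cc,s=np.cos(p[2]),np.sin(p[2]); d=pt[:2]-p[:2]; return np.array([cc*d[0]+s*d[1],-s*d[0]+cc*d[1]])
for hk in ([.547,-.2077,-.1396],):
    for (uv,z,n) in [((489,70),.06,'fence(0,90)'),((572,70),.06,'(16,90)'),((484,300),.06,'(0,?)'),((478,470),.06,'(0,?)'),((564,300),.06,'(16,?)'),((556,460),.06,'(16,?)'),((250,68),.06,'stop(-44,90)'),((128,33),.012,'foot(?,100)'),((643,38),.012,'foot(+,100)')]:
        print(n,(inplane(hk,back(c,f([uv]),z)[0])*1e3).round(1))
    for dz in (.0705,):
        for uv,z,n in [((315,200),.054,'(3,55)'),((470,200),.054,'(25,55)'),((473,520),.054,'(25,?)'),((316,520),.054,'(3,?)'),((155,190),.024,'(-25,55)')]:
            print('strip',n,(inplane(hk,back(c,f([uv]),z+dz)[0])*1e3).round(1))
E
```

```text
cam [ 0.542 -0.128  0.26 ]
2pt [ 0.5473 -0.2083 -0.1389] [[-0.5, -0.0], [0.5, 0.0]]
fence(0,90) [ 0.6 89.4]
(16,90) [16.  89.5]
(0,?) [ 0.7 46.4]
(0,?) [ 0.3 11.5]
(16,?) [16.3 46.4]
(16,?) [16.1 13.7]
stop(-44,90) [-43.7  89.7]
foot(?,100) [-78.  100.1]
foot(+,100) [39.6 99.2]
strip (3,55) [-27.   69.6]
strip (25,55) [-6.9 69.7]
strip (25,?) [-5.6 25.6]
strip (3,?) [-27.6  25.6]
strip (-25,55) [-54.6  69.3]
```

Request:
send_rows(motion=[{"claw":-1,"slide":[-5,2,0],"delta_rot":[0,0,0]},{"claw":-1,"slide":[-5,2,10],"delta_rot":[0,0,0]},{"claw":-1,"slide":[-5,2,18],"delta_rot":[0,0,0]},{"claw":-1,"slide":[-5,2,24],"delta_rot":[0,0,0]},{"claw":-1,"slide":[-5,2,24],"delta_rot":[0,0,0]}])

```text
time: 8.0
position: [0.534, -0.199, 0.0971]
tool_rot: [-2.37, -2.059, 0.002]
ft_force: [0.6, -0.5, -2.2]
grip_width: 0.252
grip_force: 25.0
```

Request:
send_rows(motion=[{"claw":-1,"slide":[0,0,2],"delta_rot":[0,0,0]},{"claw":-1,"slide":[0,0,4],"delta_rot":[0,0,0]},{"claw":-1,"slide":[0,0,5],"delta_rot":[0,0,0]},{"claw":-1,"slide":[0,0,5],"delta_rot":[0,0,0]}])

```text
time: 8.4
position: [0.535, -0.1994, 0.0935]
tool_rot: [2.371, 2.061, -0.0]
ft_force: [0.0, 0.2, -3.1]
grip_width: 0.25
grip_force: 25.0
```

```bash
python3 - <<'E'
from h import *
to([.5334,-.1967,.0905],-.1396+np.pi/2)
E
```

```text
t 8.4 pos [ 0.535  -0.1994  0.0935] F [ 0.   0.2 -3.1] w 0.25 gf 24.999025175347924
slide mm [ 2.4 -2.   3. ] rot [ 0.  0. -0.]
```

Not in contact yet; lower in 1 mm steps while watching the force.

Request:
send_rows(motion=[{"claw":-1,"slide":[0,0,1],"delta_rot":[0,0,0]},{"claw":-1,"slide":[0,0,2],"delta_rot":[0,0,0]},{"claw":-1,"slide":[0,0,2],"delta_rot":[0,0,0]}])

```text
time: 8.7
position: [0.5349, -0.1993, 0.0915]
tool_rot: [-2.371, -2.061, 0.0]
ft_force: [-0.3, 0.3, -2.6]
grip_width: 0.248
grip_force: 25.0
```

Request:
send_rows(motion=[{"claw":-1,"slide":[0,0,1],"delta_rot":[0,0,0]},{"claw":-1,"slide":[0,0,1],"delta_rot":[0,0,0]}])

```text
time: 8.9
position: [0.535, -0.1994, 0.0905]
tool_rot: [2.371, 2.061, -0.0]
ft_force: [0.3, 0.5, -1.8]
grip_width: 0.25
grip_force: 25.0
```

Request:
send_rows(motion=[{"claw":-1,"slide":[0,0,1],"delta_rot":[0,0,0]},{"claw":-1,"slide":[0,0,1],"delta_rot":[0,0,0]}])

```text
time: 9.1
position: [0.5351, -0.1993, 0.0904]
tool_rot: [2.371, 2.061, -0.001]
ft_force: [-2.1, 1.3, 4.4]
grip_width: 0.25
grip_force: 25.0
```

Request:
send_rows(motion=[{"claw":-1,"slide":[0,0,-0.5],"delta_rot":[0,0,0]},{"claw":-1,"slide":[1,0,-0.5],"delta_rot":[0,0,0]},{"claw":-1,"slide":[2,0,-0.5],"delta_rot":[0,0,0]},{"claw":-1,"slide":[2,0,-0.5],"delta_rot":[0,0,0]}])

```text
time: 9.5
position: [0.5357, -0.1982, 0.0905]
tool_rot: [2.37, 2.059, -0.0]
ft_force: [-1.0, -2.3, 3.0]
grip_width: 0.253
grip_force: 25.0
```

Request:
send_rows(motion=[{"claw":-1,"slide":[1,0,0],"delta_rot":[0,0,0]},{"claw":-1,"slide":[1,0,0],"delta_rot":[0,0,0]}])

```text
time: 9.7
position: [0.536, -0.1968, 0.0905]
tool_rot: [2.37, 2.059, 0.001]
ft_force: [0.9, -4.6, 4.2]
grip_width: 0.251
grip_force: 25.0
```

Request:
send_rows(motion=[{"claw":-1,"slide":[1,0,0],"delta_rot":[0,0,0]},{"claw":-1,"slide":[1,0,0],"delta_rot":[0,0,0]}])

```text
time: 9.9
position: [0.5361, -0.1957, 0.0905]
tool_rot: [2.37, 2.06, 0.001]
ft_force: [0.4, -2.6, 4.5]
grip_width: 0.249
grip_force: 25.0
```

Request:
send_rows(motion=[{"claw":-1,"slide":[1,0,0],"delta_rot":[0,0,0]},{"claw":-1,"slide":[1,0,0],"delta_rot":[0,0,0]}])

```text
time: 10.1
position: [0.5361, -0.1947, 0.0905]
tool_rot: [2.37, 2.06, 0.0]
ft_force: [-0.2, -3.5, 4.8]
grip_width: 0.254
grip_force: 25.0
```

Request:
send_rows(motion=[{"claw":-1,"slide":[1,0,0],"delta_rot":[0,0,0]},{"claw":-1,"slide":[1,0,0],"delta_rot":[0,0,0]}])

```text
time: 10.3
position: [0.5361, -0.1943, 0.0904]
tool_rot: [2.37, 2.059, -0.001]
ft_force: [-1.1, -4.5, 6.0]
grip_width: 0.248
grip_force: 25.0
```

Request:
send_rows(motion=[{"claw":-1,"slide":[0,2,0],"delta_rot":[0,0,0]},{"claw":-1,"slide":[0,2,0],"delta_rot":[0,0,0]}])

```text
time: 10.5
position: [0.5364, -0.1944, 0.0905]
tool_rot: [-2.371, -2.059, 0.005]
ft_force: [-6.1, -3.9, 10.4]
grip_width: 0.252
grip_force: 25.0
```

Request:
send_rows(motion=[{"claw":-1,"slide":[0,1,-1],"delta_rot":[0,0,0]},{"claw":-1,"slide":[0,1,-1],"delta_rot":[0,0,0]}])

```text
time: 10.7
position: [0.5366, -0.1944, 0.0905]
tool_rot: [-2.37, -2.058, 0.006]
ft_force: [-4.1, -3.9, 6.1]
grip_width: 0.25
grip_force: 25.0
```

Request:
send_rows(motion=[{"claw":-1,"slide":[1,0,0],"delta_rot":[0,0,0]},{"claw":-1,"slide":[1,0,0],"delta_rot":[0,0,0]}])

```text
time: 10.9
position: [0.5366, -0.1944, 0.0905]
tool_rot: [-2.371, -2.058, 0.007]
ft_force: [-5.4, -5.9, 5.3]
grip_width: 0.254
grip_force: 25.0
```

```bash
python3 - <<'E'
from h import *
to([.5334,-.1967,.0905],-.1396+np.pi/2)
im=snap('wrist','w5')
cv2.imwrite('pics/k.png',cv2.resize(im['color'][90:270,160:400],(800,600),interpolation=cv2.INTER_CUBIC))
E
```

```text
t 10.9 pos [ 0.5366 -0.1944  0.0905] F [-5.4 -5.9  5.3] w 0.254 gf 25.011961455456913
slide mm [-2.7 -2.9  0. ] rot [-0.005  0.002 -0.001]
```

View pics/k.png

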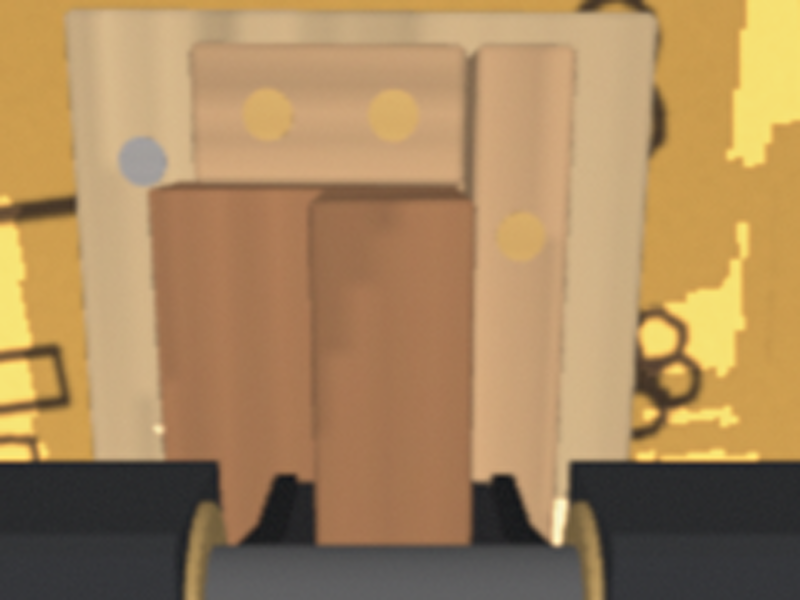

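The picture shows the strip seated: its end butts the stop (row ~185) and the rib's back meets the fence (column ~472). Forces bear on the stop, fence and ledge, so I'll let go.

Request:
send_rows(motion=[{"claw":0.3,"slide":[0,0,0],"delta_rot":[0,0,0]},{"claw":0.3,"slide":[0,0,0],"delta_rot":[0,0,0]},{"claw":0.3,"slide":[0,0,0],"delta_rot":[0,0,0]},{"claw":0.3,"slide":[0,0,0],"delta_rot":[0,0,0]},{"claw":0.3,"slide":[0,0,0],"delta_rot":[0,0,0]}])

```text
time: 11.45
position: [0.5391, -0.1922, 0.0909]
tool_rot: [-2.37, -2.061, -0.0]
ft_force: [0.8, 0.1, 0.0]
grip_width: 0.605
grip_force: 0.0
```

Request:
send_rows(motion=[{"claw":0.3,"slide":[0,0,0],"delta_rot":[0,0,0]},{"claw":0.3,"slide":[0,0,0],"delta_rot":[0,0,0]},{"claw":0.3,"slide":[0,0,0],"delta_rot":[0,0,0]}])

```text
time: 11.75
position: [0.539, -0.1928, 0.0911]
tool_rot: [2.371, 2.061, 0.0]
ft_force: [-0.1, -0.2, -0.3]
grip_width: 0.645
grip_force: 0.0
```

Request:
send_rows(motion=[{"claw":0.3,"slide":[0,0,-5],"delta_rot":[0,0,0]},{"claw":0.3,"slide":[0,0,-20],"delta_rot":[0,0,0]},{"claw":0.3,"slide":[0,0,-45],"delta_rot":[0,0,0]},{"claw":0.3,"slide":[0,0,-70],"delta_rot":[0,0,0]},{"claw":0.3,"slide":[0,0,-70],"delta_rot":[0,0,0]}])

```text
time: 12.25
position: [0.5418, -0.1935, 0.1663]
tool_rot: [2.366, 2.056, 0.006]
ft_force: [0.9, -0.2, 0.1]
grip_width: 0.647
grip_force: 0.0
```

```bash
python3 - <<'E'
from h import *
th=-.1396;c,s=np.cos(th),np.sin(th)
def H(x,y): return [.547+c*x-s*y,-.2077+s*x+c*y]
print(H(-.036,.013)); to([*H(-.038,.013),.15],th+np.pi); to([*H(-.038,.013),.15],th); print(np.round(ctrl.get_state()['joint_positions'],2))
E
```

```text
[np.float64(0.5131591287895771), np.float64(-0.1898171748395404)]
t 12.25 pos [ 0.5418 -0.1935  0.1663] F [ 0.9 -0.2  0.1] w 0.647 gf 0.0
slide mm [ -0.3 -31.   16.1] rot [ 0.005  0.008 -1.571]
t 12.25 pos [ 0.5418 -0.1935  0.1663] F [ 0.9 -0.2  0.1] w 0.647 gf 0.0
slide mm [ -0.3 -31.   16.1] rot [ 0.008 -0.005  1.57 ]
[ 0.72  0.24 -0.48  1.73  0.12  1.18  0.06]
```

Request:
send_rows(motion=[{"claw":-1,"slide":[0,-8,0],"delta_rot":[0,0,0.14]},{"claw":-1,"slide":[0,-16,0],"delta_rot":[0,0,0.28]},{"claw":-1,"slide":[0,-24,0],"delta_rot":[0,0,0.42]},{"claw":-1,"slide":[0,-31,0],"delta_rot":[0,0,0.56]},{"claw":-1,"slide":[0,-31,0],"delta_rot":[0,0,0.7]}], grip_force=20)

```text
time: 12.75
position: [0.5074, -0.1885, 0.1614]
tool_rot: [2.937, 1.114, -0.001]
ft_force: [-0.8, -0.6, 0.5]
grip_width: 0.279
grip_force: 0.0
```

Request:
send_rows(motion=[{"claw":-1,"slide":[0,0,0],"delta_rot":[0,0,0.14]},{"claw":-1,"slide":[0,0,0],"delta_rot":[0,0,0.28]},{"claw":-1,"slide":[0,0,0],"delta_rot":[0,0,0.42]},{"claw":-1,"slide":[0,0,0],"delta_rot":[0,0,0.56]},{"claw":-1,"slide":[0,0,0],"delta_rot":[0,0,0.7]}])

```text
time: 13.25
position: [0.5082, -0.1884, 0.1614]
tool_rot: [3.141, 0.039, 0.0]
ft_force: [0.8, 0.0, -0.4]
grip_width: 0.007
grip_force: 0.0
```

Request:
send_rows(motion=[{"claw":-1,"slide":[0,0,0],"delta_rot":[0,0,0.1]},{"claw":-1,"slide":[0,0,0],"delta_rot":[0,0,0.17]},{"claw":-1,"slide":[0,0,0],"delta_rot":[0,0,0.17]}])

```text
time: 13.55
position: [0.5082, -0.1884, 0.1613]
tool_rot: [3.134, -0.218, 0.0]
ft_force: [0.6, 0.5, 0.0]
grip_width: 0.004
grip_force: 0.0
```

Request:
send_rows(motion=[{"claw":-1,"slide":[0,0,0],"delta_rot":[0,0.1,0]},{"claw":-1,"slide":[0,0,0],"delta_rot":[0,0.1,0]},{"claw":-1,"slide":[0,0,0],"delta_rot":[0,0.1,0]}])

```text
time: 13.85
position: [0.5079, -0.1887, 0.1615]
tool_rot: [3.123, -0.217, 0.155]
ft_force: [-0.5, 0.6, 0.6]
grip_width: 0.007
grip_force: 0.0
```

```bash
cat >> h.py <<'E'
TH=-.1396
def hk():
    s=ctrl.get_state(); Rm=R.from_rotvec(s['tool_rot']); p=np.array(s['position']); q=R.from_euler('z',-TH)
    tip=p+Rm.apply([0,0,.022]); o=np.array([.547,-.2077,0])
    print('t',s['time'],'tip hook mm',(q.apply(tip-o)*1e3).round(1),'F hook',q.apply(s['ft_force']).round(1),'w',round(float(s['grip_width']),3),'gf',round(float(s['grip_force']),1))
    print('tool axes in hook\n',(q*Rm).as_matrix().round(3)); return Rm,q,tip,o
def tipto(x,y,z):
    Rm,q,tip,o=hk(); print('slide',(Rm.inv().apply(q.inv().apply(np.array([x,y,z])/1e3)+o-tip)*1e3).round(1))
E
python3 - <<'E'
from h import *
tipto(-36,13,70); print(np.round(ctrl.get_state()['joint_positions'],2))
im=snap('side','s2')
P=proj(im,[[.53,-.2,.08]])[0].astype(int); print(P)
x,y=max(P[0]-80,0),max(P[1]-60,0)
cv2.imwrite('pics/l.png',cv2.resize(im['color'][y:y+120,x:x+160],(800,600),interpolation=cv2.INTER_CUBIC))
E
```

```text
t 13.85 tip hook mm [-39.2  13.4 139.6] F hook [-0.6  0.5  0.6] w 0.007 gf 0.0
tool axes in hook
 [[ 0.995  0.001  0.099]
 [ 0.001 -1.    -0.001]
 [ 0.099  0.001 -0.995]]
slide [-3.7  0.3 69.6]
[ 0.64  0.1  -0.34  1.9   0.02  1.06 -1.41]
[252 172]
```

View pics/l.png

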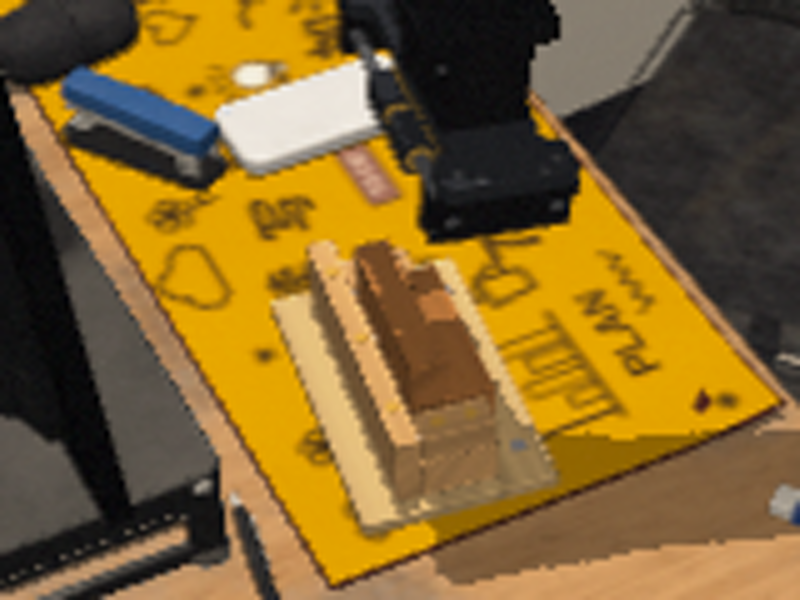

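The side view shows the strip seated level on the ledge against the fence and stop, with the closed fingers behind it. Next I'll lower to just above the shoulder.

Request:
send_rows(motion=[{"claw":-1,"slide":[-2,0,20],"delta_rot":[0,0,0]},{"claw":-1,"slide":[-3,0,40],"delta_rot":[0,0,0]},{"claw":-1,"slide":[-4,0,60],"delta_rot":[0,0,0]},{"claw":-1,"slide":[-5,0,69],"delta_rot":[0,0,0]},{"claw":-1,"slide":[-5,0,69],"delta_rot":[0,0,0]}])

```text
time: 14.4
position: [0.5097, -0.1883, 0.0907]
tool_rot: [3.125, -0.217, 0.152]
ft_force: [-0.7, -0.0, -0.2]
grip_width: 0.003
grip_force: 0.0
```

Request:
send_rows(motion=[{"claw":-1,"slide":[0,0,0],"delta_rot":[0,0,0]},{"claw":-1,"slide":[0,0,0],"delta_rot":[0,0,0]}])

```text
time: 14.6
position: [0.5111, -0.1891, 0.0931]
tool_rot: [3.122, -0.217, 0.159]
ft_force: [-0.0, -0.9, -0.0]
grip_width: 0.005
grip_force: 0.0
```

```bash
python3 - <<'E'
from h import *
tipto(-31.5,13,64)
E
```

```text
t 14.6 tip hook mm [-35.9  13.4  71.2] F hook [ 0.1 -0.9 -0. ] w 0.005 gf 0.0
tool axes in hook
 [[ 0.995  0.001  0.102]
 [ 0.001 -1.    -0.001]
 [ 0.102  0.001 -0.995]]
slide [3.6 0.4 7.6]
```

Request:
send_rows(motion=[{"claw":-1,"slide":[1.5,0,2.5],"delta_rot":[0,0,0]},{"claw":-1,"slide":[3,0,5],"delta_rot":[0,0,0]},{"claw":-1,"slide":[3,0,5],"delta_rot":[0,0,0]}])

```text
time: 14.9
position: [0.5137, -0.1894, 0.0873]
tool_rot: [3.123, -0.218, 0.156]
ft_force: [-1.1, 1.2, 0.6]
grip_width: 0.004
grip_force: 0.8
```

Request:
send_rows(motion=[{"claw":-1,"slide":[1,0,1],"delta_rot":[0,0,0]},{"claw":-1,"slide":[1,0,1],"delta_rot":[0,0,0]}])

```text
time: 15.1
position: [0.5139, -0.1895, 0.087]
tool_rot: [3.123, -0.218, 0.153]
ft_force: [-6.5, 1.7, 8.2]
grip_width: 0.001
grip_force: 5.4
```

Request:
send_rows(motion=[{"claw":-1,"slide":[1,0,1],"delta_rot":[0,0,0]},{"claw":-1,"slide":[1,0,1],"delta_rot":[0,0,0]}])

```text
time: 15.3
position: [0.514, -0.1896, 0.0868]
tool_rot: [3.123, -0.218, 0.149]
ft_force: [-10.7, 3.2, 16.3]
grip_width: 0.002
grip_force: 9.9
```

```bash
python3 -c "
from h import *
tipto(-31.5,13,64)"
```

```text
t 15.3 tip hook mm [-33.1  13.4  64.9] F hook [-11.1   1.7  16.3] w 0.002 gf 9.9
tool axes in hook
 [[ 0.995 -0.     0.095]
 [ 0.    -1.    -0.001]
 [ 0.095  0.001 -0.995]]
slide [1.5 0.4 1.1]
```

Request:
send_rows(motion=[{"claw":-1,"slide":[1,0,0],"delta_rot":[0,0,0]},{"claw":-1,"slide":[2,0,0],"delta_rot":[0,0,0]},{"claw":-1,"slide":[2,0,0],"delta_rot":[0,0,0]},{"claw":-1,"slide":[2,0,0],"delta_rot":[0,0,0]}])

```text
time: 15.7
position: [0.5144, -0.1895, 0.0868]
tool_rot: [3.124, -0.219, 0.144]
ft_force: [-16.5, 3.7, 20.9]
grip_width: 0.004
grip_force: 11.2
```

```bash
python3 - <<'E'
from fit import *
tipto(-31.5,13,64)
im=snap('top','t3'); im=snap('side','s3'); hk()
x,y=172,112
cv2.imwrite('pics/m.png',cv2.resize(im['color'][y:y+120,x:x+160],(800,600),interpolation=cv2.INTER_CUBIC))
E
```

```text
t 15.7 tip hook mm [-32.8  13.5  64.9] F hook [-16.9   1.3  20.9] w 0.004 gf 11.2
tool axes in hook
 [[ 0.996 -0.     0.092]
 [-0.    -1.    -0.   ]
 [ 0.092  0.    -0.996]]
slide [1.2 0.5 1. ]
t 15.8 tip hook mm [-32.8  13.5  64.9] F hook [-16.2   1.5  20.9] w 0.007 gf 11.2
tool axes in hook
 [[ 0.996 -0.     0.092]
 [-0.    -1.    -0.   ]
 [ 0.092  0.    -0.996]]
```

View pics/m.png

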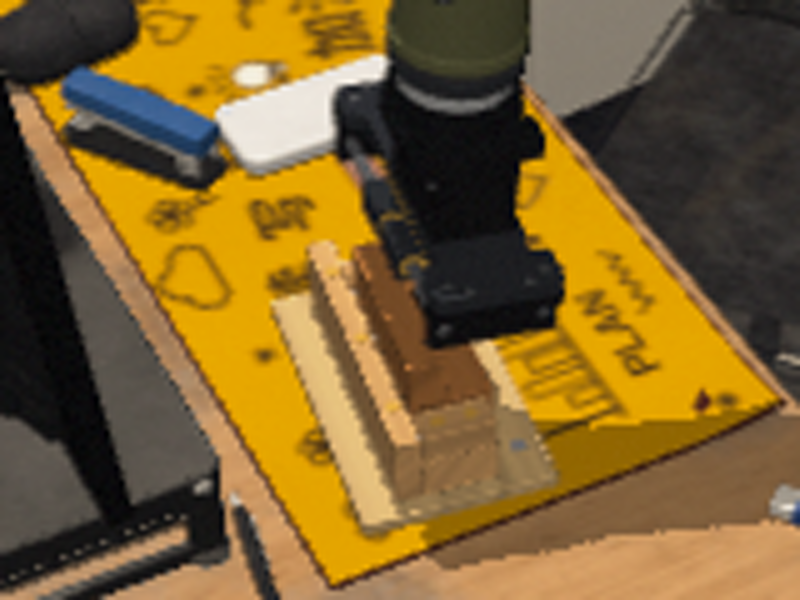

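The strip is still seated, and the fingers are pressing on the shoulder. I'll trim to about 20 N towards the fence and 15 N down.

Request:
send_rows(motion=[{"claw":-1,"slide":[1,0,-0.6],"delta_rot":[0,0,0]},{"claw":-1,"slide":[1.5,0,-1.2],"delta_rot":[0,0,0]},{"claw":-1,"slide":[1.5,0,-1.2],"delta_rot":[0,0,0]},{"claw":-1,"slide":[1.5,0,-1.2],"delta_rot":[0,0,0]}])

```text
time: 16.2
position: [0.5149, -0.1894, 0.0869]
tool_rot: [3.125, -0.219, 0.141]
ft_force: [-13.8, 2.8, 16.0]
grip_width: 0.006
grip_force: 9.8
```

```bash
python3 -c "
from h import *
tipto(-31.5,13,64)"
```

```text
t 16.2 tip hook mm [-32.4  13.7  64.9] F hook [-14.    0.8  16. ] w 0.006 gf 9.8
tool axes in hook
 [[ 0.996 -0.     0.09 ]
 [-0.    -1.     0.   ]
 [ 0.09  -0.    -0.996]]
slide [0.8 0.7 1. ]
```

Request:
send_rows(motion=[{"claw":-1,"slide":[1,0,-0.3],"delta_rot":[0,0,0]},{"claw":-1,"slide":[2,0,-0.5],"delta_rot":[0,0,0]},{"claw":-1,"slide":[2,0,-0.5],"delta_rot":[0,0,0]}])

```text
time: 16.5
position: [0.515, -0.1894, 0.0869]
tool_rot: [3.126, -0.219, 0.135]
ft_force: [-18.6, 4.5, 16.9]
grip_width: 0.0
grip_force: 11.2
```

Request:
send_rows(motion=[{"claw":-1,"slide":[1,0,0],"delta_rot":[0,0,0]},{"claw":-1,"slide":[1,0,0],"delta_rot":[0,0,0]},{"claw":-1,"slide":[1,0,0],"delta_rot":[0,0,0]}])

```text
time: 16.8
position: [0.5151, -0.1895, 0.0869]
tool_rot: [3.126, -0.219, 0.132]
ft_force: [-20.7, 4.0, 18.7]
grip_width: 0.01
grip_force: 12.4
```

```bash
python3 -c "
from h import *
tipto(-31.5,13,64)"
```

```text
t 16.8 tip hook mm [-32.2  13.6  64.9] F hook [-21.1   1.1  18.7] w 0.01 gf 12.4
tool axes in hook
 [[ 0.996 -0.001  0.084]
 [-0.001 -1.     0.001]
 [ 0.084 -0.001 -0.996]]
slide [0.7 0.6 1. ]
```

Request:
send_rows(motion=[{"claw":-1,"slide":[0.3,0,-0.5],"delta_rot":[0,0,0]},{"claw":-1,"slide":[0.3,0,-0.5],"delta_rot":[0,0,0]},{"claw":-1,"slide":[0.3,0,-0.5],"delta_rot":[0,0,0]},{"claw":-1,"slide":[0.3,0,-0.5],"delta_rot":[0,0,0]},{"claw":-1,"slide":[0.3,0,-0.5],"delta_rot":[0,0,0]}])

```text
time: 17.3
position: [0.5152, -0.1895, 0.0869]
tool_rot: [3.126, -0.219, 0.131]
ft_force: [-20.2, 3.6, 16.3]
grip_width: 0.012
grip_force: 11.5
```

Request:
send_rows(motion=[{"claw":-1,"slide":[0,0,0],"delta_rot":[0,0,0]},{"claw":-1,"slide":[0,0,0],"delta_rot":[0,0,0]},{"claw":-1,"slide":[0,0,0],"delta_rot":[0,0,0]},{"claw":-1,"slide":[0,0,0],"delta_rot":[0,0,0]},{"claw":-1,"slide":[0,0,0],"delta_rot":[0,0,0]}])

```text
time: 17.8
position: [0.5151, -0.1895, 0.0869]
tool_rot: [3.126, -0.219, 0.131]
ft_force: [-19.8, 3.7, 15.9]
grip_width: 0.004
grip_force: 11.5
```

```bash
python3 - <<'E'
from h import *
hk()
a=snap('side','s4')['color']
for r in ('s2','s3'):
    b=cv2.imread(f'pics/{r}.png')
    w=lambda i: np.float32(cv2.cvtColor(i[182:213,246:274],cv2.COLOR_BGR2GRAY))  # strip's +y end and stop
    print(r,cv2.phaseCorrelate(w(a),w(b)),np.abs(w(a)-w(b)).mean())
E
```

```text
t 17.8 tip hook mm [-32.2  13.6  65. ] F hook [-20.1   0.9  15.9] w 0.004 gf 11.5
tool axes in hook
 [[ 0.996 -0.001  0.084]
 [-0.001 -1.     0.001]
 [ 0.084 -0.001 -0.996]]
s2 ((0.4366784296091666, 0.056660141853699386), 0.9529863263169924) 3.6612904
s3 ((0.2292764623345107, -0.02936013229227541), 1.0046312026679516) 2.1347926
```

The push is steady at 20 N towards the fence and 16 N down, and the strip has barely shifted, so I'm handing in.

```bash
python3 -c "
from bench import ctrl
print(ctrl.close_job())"
```

```text
the job is handed in; nothing more can be done
None
```

The strip was laid on the ledge against the fence and stop, let go, then pressed diagonally at about 20 N towards the fence and 16 N down; I handed the job in at 17.8 s while still pressing, and no verdict came back.

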